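# Load the indexing slide, move it on one hole and hold the lock pin home

### The arm

A 7-joint arm with a two-finger parallel gripper is mounted at the origin on a cart in front of the work surface, level with it; the furniture and walls round the work are solid. World frame = base frame: x ahead of the robot, y to its left, z up, the work surface at z = 0. Lengths are in m, angles in rad, forces in N, time in s.
With the tool pointing down it reaches from about 0.425 to 0.95 m from the base axis. Payload 16.7 kg.
Tool frame: the origin (TCP) lies midway between the tips of the shut fingers; the grasp point (between the pads) lies 19 mm behind it; z points along the fingers, x is the direction in which the jaws open and shut, and the axes are right-handed (so a half turn about z gives the same grasp; the last joint's range is limited). The gripper opens to 94 mm and grips with 3 to 60 N. Pads are 16 mm wide; open, the fingers measure 119 mm over their backs; the gripper's body (75 mm by 177 mm) begins 78 mm behind the grasp point.
Start: joints at [1.04, 0.426, 0.074, 1.606, -0.034, 1.111, -0.067], TCP at [0.251, -0.627, 0.205] pointing down, gripper open.
Joint ranges: [-2.85, 2.85], [-0.5, 2.14], [-1.23, 1.37], [0.21, 2.46], [-1.02, 4.16], [0.16, 2.05], [-2.73, 2.73]. Speed limits (rad/s): [1.89, 1.89, 2.39, 2.39, 3.01, 3.01, 3.01].

### API

Orientations are given as a 3x3 rotation matrix whose columns are the frame's x, y, z axes.
In Python, from rig import r, cams, job gives the robot as it stands.
- The arm moves only by the tool servo_tool, never from a script. Its arguments are lists of equal length, an entry for each row: "turn": the turn, a rotation vector about the tool's x, y, z in rad, a list of three; "dp": the shift along the tool's x, y, z in m, a list of three; "jaw": the finger opening in m, from 0 to 0.094. In form: {"turn": [[rx, ry, rz], ...], "dp": [[tx, ty, tz], ...], "jaw": [jaw, ...]}. A call has 1 to 10 rows; each row shifts and turns the commanded pose from where the row before left it, along the tool's axes as they then stand; what a row does not reach is not made up. A row lasts 1/8 s, in which the tool goes at most 62.5 mm and 10.7 degrees, less where a joint would pass 70% of its speed; a pose out of reach is approached as far as the arm can. A call with a gripper value outside its range is refused whole. The fingers move at their own pace and stop on an object; the grip force is fixed at half the most. Time passes only in rows, so rows that do not move let the fingers close. It gives the time, the measured TCP pose, the force and the opening at its end, in the units of the state.
- r.state(): the state, without advancing time (a new reading comes with each control period).
- cams.snapshot(name): name is "side" or "top"; returns a dict with "pixels" (400x640x3 uint8, red, green, blue), "z_map" (400x640 float32, m along the optical axis (not along the pixel's ray), 0 where there is no reading), "fovy" (degrees; the focal length in pixels is half the picture's height over the tangent of half this angle, whatever the lens; pixels are square), "cx", "cy" (the principal point, pixels), "xyz" and "attitude" of the camera in the world. Camera axes: x right, y down, z forward; pixel columns grow to the right and rows downward; lengths in m; the calibration is good to about 2 mm. A picture is of the moment at which its call begins.
- job.job_done(): hands the job in, once; it reports no verdict.
The state is a dict: "time_s": time; "q": joint angles; "joint_velocities": joint speeds; "joint_efforts": joint torques, N m; "position": TCP position; "tool_rot": TCP orientation; "contact_force": force on the tool from outside, world axes, zero at the start; "torque": the same for the moment, N m; "gripper_width": finger opening in m.
Only numpy, scipy, OpenCV 4.12 (cv2) and the standard library are available. Lean on these libraries where they do the work, as an engineer would, in place of code of your own. Each camera call takes 0.05 s, during which the arm holds its last target.

### The job

Take the two small red-lidded specimen cups out of the capping machine's catch tray and stand them upright in the white tote on the indexing slide. Then pull up the black lock knob beside the tote, slide the tote along its rail to the right to the very next hole, let the pin drop in, and push the knob all the way down to its stop. Finish while still holding the knob pushed down: it springs back up when let go. Leave the other things on the worktop where they are.

Things in the scene. Friction and masses are not known exactly. Their poses are not given: they have to be found in the camera images.
- cup_1: small closed specimen cup with a red ribbed lid, 41 mm across and 38 mm high, 40 g nominal; origin at the centre of its underside, z up. The lid is the band from 24 to 38 mm above the underside. It starts upright in the catch tray.
- cup_2: a second cup, the same as cup_1, also in the catch tray
- tray_floor (a point): centre of the catch tray's floor, 4 mm above the worktop, z up. The steel tray measures 130 x 180 mm (x, y) with a rim 16 mm above the worktop; the white capping machine, 90 mm high and 190 mm wide, stands against its +x edge from 65 mm to 185 mm beyond this point. Fixed.
- rail: the fixed aluminium rail of the indexing slide, 368 mm along its own y, 92 mm wide (x) and 30 mm high (black end caps 32 mm); origin at the centre of its underside. Three 12 mm holes in its top lie on its centre line at y = -10, -70 and -130 mm.
- carriage (a joint): travel of the slide's carriage (blue plate with the white tote and, at its right-hand end, the lock plunger) along the rail's -y (to the robot's right): 0 at the start with the pin in the first hole, 0.060 m at the next hole, 0.120 m at the last. About 2 to 3 mm of play each way in a hole; friction about 1.5 N when the pin is clear.
- tote_floor (a point): centre of the tote's inner floor, 44 mm above the worktop; axes as the rail's; moves with the carriage. The tote is 88 mm (x) by 130 mm (y) outside, 80 by 122 mm inside, with a low rim 16 mm above its floor.
- knob (a point): centre of the lock plunger's black knob, an upright cylinder 26 mm in diameter and 30 mm high; axes as the rail's; rides on the carriage 100 mm to the -y side of the tote's centre, 87 mm above the worktop at rest. A steel boss 40 x 36 mm below it is 62 mm high.
- plunger (a joint): height of the lock plunger, m, positive up: 0 at rest (within about 1 mm), pulled up at most 0.020, pushed down at most -0.006 (a hard stop; the knob's underside is then 4 mm above the boss). A spring of about 500 N/m returns it to rest from both sides. With the 8 mm pin over a hole it goes all the way down; the pin is clear of the rail, so that the carriage can move, above 0.010. Pulling to 0.015 takes about 8 N, pushing to the stop about 3 N.
- petri: bystander: flat petri dish, 57 mm across, 15 mm high, on the worktop; leave it alone
- brown_bottle: bystander: brown reagent bottle with green cap, 42 mm across, 118 mm high, on the worktop; leave it alone
- vial: bystander: small pale blue bottle with white cap, 32 mm across, 75 mm high, on the worktop; leave it alone
There are look-alikes about, which are no part of the job. Leave any brown look-alike of the cup_2 alone. What is shaped like the cup_1 but brown is not meant.

How it is judged:
On the way, in this order (a step that is already met when the one before it is completed fails the run):
1. both cups stand in the tote, let go, while the slide is still in its first hole (x of cup_1 in the frame of tote_floor between -0.041 and 0.041 m and y of cup_1 in the frame of tote_floor between -0.062 and 0.062 m and z of cup_1 in the frame of tote_floor between -0.004 and 0.006 m and angle between each of cup_1, cup_2's own z axis and vertical below 0.15 rad and x of cup_2 in the frame of tote_floor between -0.041 and 0.041 m and y of cup_2 in the frame of tote_floor between -0.062 and 0.062 m and z of cup_2 in the frame of tote_floor between -0.004 and 0.006 m and contact force between the fingers and cup_1 below 0.1 N and contact force between the fingers and cup_2 below 0.1 N and value of joint carriage between -0.005 and 0.005 m), for 0.2 s.
2. the knob is held pulled up, clear of the first hole (value of joint plunger above 0.0105 m and contact force between the fingers and plunger above 1 N and value of joint carriage between -0.005 and 0.01 m), for 0.1 s.
3. the pin has dropped into the next hole (value of joint plunger below 0.004 m and value of joint carriage between 0.055 and 0.065 m), for 0.1 s.
At the end, for the whole second after the job is handed in: The slide sits at its next (second) hole (0.060 m, within 5 mm) with the robot's fingers holding the knob down more than 4 mm below rest, touching it with more than 1 N; both cups stand upright (within 0.15 rad) on the tote's floor inside its rim, at rest (x of cup_1 in the frame of tote_floor between -0.041 and 0.041 m and y of cup_1 in the frame of tote_floor between -0.062 and 0.062 m and z of cup_1 in the frame of tote_floor between -0.004 and 0.006 m and angle between each of cup_1, cup_2's own z axis and vertical below 0.15 rad and x of cup_2 in the frame of tote_floor between -0.041 and 0.041 m and y of cup_2 in the frame of tote_floor between -0.062 and 0.062 m and z of cup_2 in the frame of tote_floor between -0.004 and 0.006 m and value of joint carriage between 0.055 and 0.065 m and value of joint plunger below -0.004 m and contact force between the fingers and plunger above 1 N and linear speed of each of cup_1, cup_2 below 0.02 m/s); the arm keeps its last pose, push and grip.
It fails at once if the petri dish is pushed more than 3 cm (distance of petri from where it was at the start of the episode above 0.03 m).
It fails at once if the brown bottle is pushed more than 3 cm (distance of brown_bottle from where it was at the start of the episode above 0.03 m).
It fails at once if the small pale bottle is pushed more than 3 cm (distance of vial from where it was at the start of the episode above 0.03 m).
It also fails if it takes over 67 s, if anything falls off the work surface, if the arm or the gripper's body presses on something with over 40 N, if the wrist force passes 120 N, or if a joint passes its speed limit or range.

## Working session

There is one attempt and no reset: what is moved stays moved. The work goes in short steps, Python scripts to look and compute and a tool call to move; the robot and the scene stay as the last step left them, time stands still between calls to the robot, and variables do not carry over. Pictures are saved under pics/ and viewed, and the job is handed in when it is done.

Besides the shell and the picture viewer there is one more tool, called after ">>>" by a JSON object that holds its "op" and its "data". servo_tool: Moves the arm, as the interface text tells. Its arguments: {"type":"object","properties":{"turn":{"type":"array","items":{"type":"array","items":{"type":"number"}}},"dp":{"type":"array","items":{"type":"array","items":{"type":"number"}}},"jaw":{"type":"array","items":{"type":"number"}}},"required":["turn","dp","jaw"]}

```bash
ls; mkdir -p pics; python3 - <<'E'
from rig import r,cams,job
import cv2,pickle
s=r.state()
for k in s: print(k,s[k])
for n in ("side","top"):
    d=cams.snapshot(n); pickle.dump(d,open(f"{n}0.pkl","wb"))
    cv2.imwrite(f"pics/{n}0.png",d["pixels"][:,:,::-1])
    print(n,d["fovy"],d["cx"],d["cy"],d["xyz"],d["attitude"])
E
```

```text
pics
time_s 0.0
q [ 1.04046931  0.42671849  0.07389427  1.60666202 -0.0341141   1.11080086
 -0.06707128]
joint_velocities [-1.76010283e-04 -9.82863655e-04 -4.98193709e-05 -8.57425175e-04
  1.84746077e-03  9.55787957e-04 -3.33110305e-04]
joint_efforts [-4.55721674e-04 -9.35824156e+01  3.66672009e+00 -4.54195082e+01
 -4.88922384e-02  2.00336426e-02  1.33502367e-04]
position [ 0.25066056 -0.62622538  0.20476166]
tool_rot [[ 3.71641187e-01 -9.28376261e-01 -5.87542168e-04]
 [-9.28375503e-01 -3.71641638e-01  1.19082242e-03]
 [-1.32388640e-03  1.02901097e-04 -9.99999118e-01]]
contact_force [ 0.1535815  -0.04813039 -0.21349811]
torque [ 0.06146831 -0.03016913  0.03026371]
gripper_width 0.09399913627672302
side 47.810022642926114 323.13173012389433 193.89559842792494 [-1.1304794  -0.2726791   0.79961924] [[ 0.15076176 -0.39044922  0.90819618]
 [-0.98830487 -0.0808101   0.12931825]
 [ 0.02289922 -0.91707095 -0.39806594]]
top 57.0319593846998 311.46593742023464 198.53543092216776 [ 0.28033611 -0.03004905  1.17510195] [[-0.03353781 -0.97709694  0.21013517]
 [-0.99943618  0.0331231  -0.00549368]
 [-0.00159247 -0.21020094 -0.97765691]]
```

View pics/side0.png

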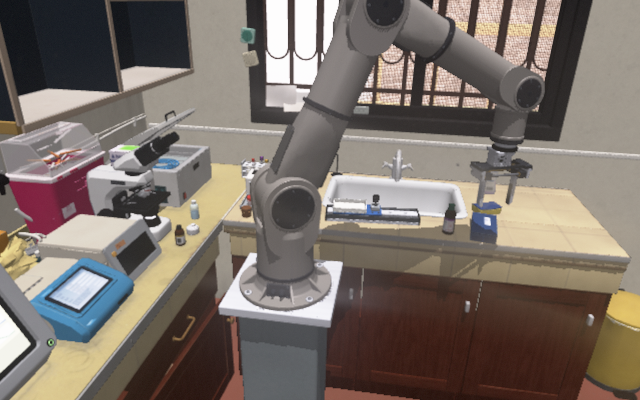

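View pics/top0.png

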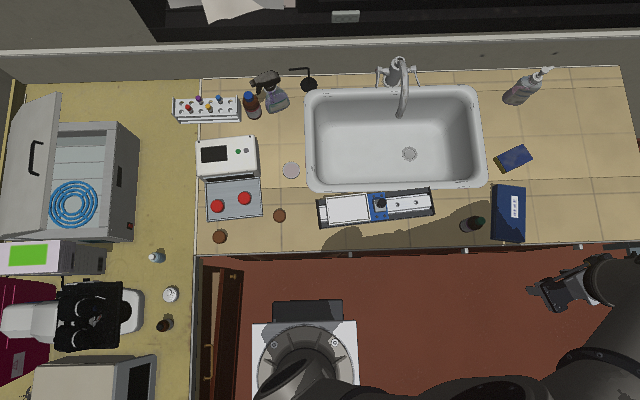

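```bash
cat > h.py <<'E'
import numpy as np, cv2, pickle
def load(n): return pickle.load(open(n,"rb"))
def f(d): return 200/np.tan(np.radians(d["fovy"])/2)
def ray(d,u,v):
    c=np.array([(u-d["cx"])/f(d),(v-d["cy"])/f(d),1.]); return np.array(d["xyz"]),np.array(d["attitude"])@c
def plane(d,u,v,z):
    o,w=ray(d,u,v); return o+w*(z-o[2])/w[2]
def dep(d,u,v):
    o,w=ray(d,u,v); return o+w*d["z_map"][int(round(v)),int(round(u))]
def proj(d,p):
    c=np.array(d["attitude"]).T@(np.array(p)-d["xyz"]); return c[:2]/c[2]*f(d)+[d["cx"],d["cy"]]
def cloud(d):
    vv,uu=np.mgrid[:400,:640]
    c=np.dstack([(uu-d["cx"])/f(d),(vv-d["cy"])/f(d),np.ones((400,640))])*d["z_map"][...,None]
    return c@np.array(d["attitude"]).T+np.array(d["xyz"])
def tri(da,pa,db,pb):
    o1,w1=ray(da,*pa);o2,w2=ray(db,*pb)
    A=np.array([w1,-w2]).T; t=np.linalg.lstsq(A,o2-o1,rcond=None)[0]
    a=o1+w1*t[0];b=o2+w2*t[1]; return (a+b)/2,np.linalg.norm(a-b)
E
python3 - <<'E'
from h import *
for n,(x0,x1,y0,y1) in {"top":(190,450,130,255),"side":(225,480,150,250)}.items():
    d=load(n+"0.pkl")
    im=d["pixels"][y0:y1,x0:x1,::-1]
    cv2.imwrite(f"pics/{n}_crop.png",cv2.resize(im,None,fx=3,fy=3,interpolation=cv2.INTER_CUBIC))
    hsv=cv2.cvtColor(d["pixels"],cv2.COLOR_RGB2HSV)
    m=((hsv[...,0]<6)|(hsv[...,0]>174))&(hsv[...,1]>170)&(hsv[...,2]>120)
    nn,l,st,c=cv2.connectedComponentsWithStats(m.astype(np.uint8))
    P=cloud(d)
    for i in range(1,nn):
        if st[i,4]>15:
            q=P[l==i]; print(n,st[i],c[i],np.median(q,0),q[:,2].max())
    # blue carriage / known
E
```

```text
top [238 192  12  12 115] [243.57391304 197.54782609] [0.53365887 0.17617732 0.04284568] 0.04791630389967927
top [211 200  12  12 114] [216.4122807  205.56140351] [0.51059866 0.26234043 0.04244247] 0.04915553146272211
```

```bash
python3 - <<'E'
from h import *
d=load("top0.pkl")
for u,v in [(217,206),(245,198),(219,237),(279,215),(381,203),(230,215),(228,157),(345,208),(400,204),(415,202),(430,201),(322,212),(290,170),(474,223),(507,213)]:
    p=dep(d,u,v); print(u,v,p.round(4))
E
```

```text
217 206 [0.5094 0.2598 0.0447]
245 198 [0.5325 0.1726 0.0429]
219 237 [0.4126 0.2528 0.0402]
279 215 [0.4751 0.0667 0.0406]
381 203 [ 0.4908 -0.2427  0.0998]
230 215 [0.486  0.2269 0.0078]
228 157 [0.6528 0.2168 0.0921]
345 208 [ 0.49   -0.1403  0.0421]
400 204 [ 0.4993 -0.3165  0.0298]
415 202 [ 0.5073 -0.3693  0.0137]
430 201 [ 0.5052 -0.4115  0.0326]
322 212 [ 0.4821 -0.0683  0.0287]
290 170 [0.6279 0.0306 0.0143]
474 223 [ 0.4221 -0.5133  0.0964]
507 213 [ 0.4576 -0.6461  0.0389]
```

View pics/top_crop.png

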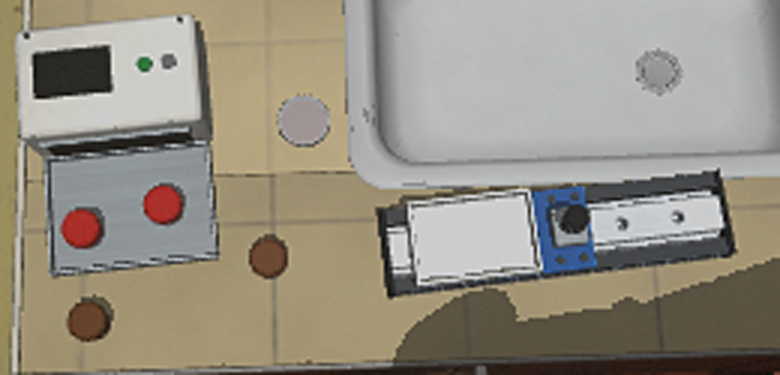

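View pics/side_crop.png

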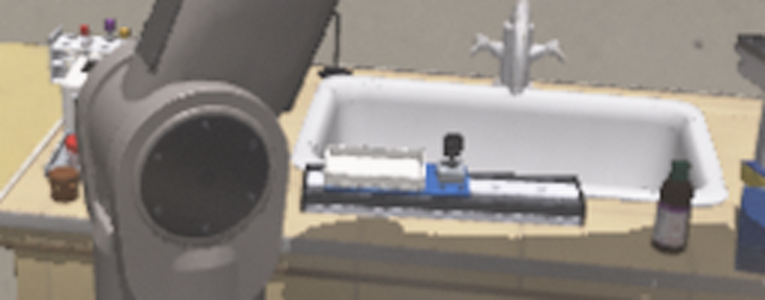

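```bash
python3 - <<'E'
from h import *
d=load("top0.pkl"); P=cloud(d)
hsv=cv2.cvtColor(d["pixels"],cv2.COLOR_RGB2HSV); vv,uu=np.mgrid[:400,:640]
m=((hsv[...,0]<8)|(hsv[...,0]>172))&(hsv[...,1]>150)&(hsv[...,2]>90)
for c in [(216,205),(244,197)]:
    k=m&(np.hypot(uu-c[0],vv-c[1])<12)
    cn=max(cv2.findContours(k.astype(np.uint8),0,1)[0],key=cv2.contourArea)
    w=np.array([plane(d,*q,.042)[:2] for q in cn[:,0].astype(float)])
    (x,y),R=cv2.minEnclosingCircle((w*1000).astype(np.float32)); print("cup",x,y,R,"ptmean",P[k].mean(0),k.sum(), w.min(0),w.max(0), np.median(P[k][:,2]))
    # top face
    t=k&(abs(P[...,2]-.0425)<.004); print(P[t][:,:2].min(0),P[t][:,:2].max(0))
# tote floor & rim, rail
box=(uu>310)&(uu<445)&(vv>180)&(vv<235)
def rect(mask,name):
    q=P[mask][:,:2].astype(np.float32)
    q=q[np.linalg.norm(q-np.median(q,0),axis=1)<.25]
    rc=cv2.minAreaRect(q*1000); print(name,mask.sum(),rc)
white=(hsv[...,1]<40)&(hsv[...,2]>190)
blue=(hsv[...,0]>98)&(hsv[...,0]<125)&(hsv[...,1]>120)
k=box&white&(P[...,2]>.037)&(P[...,2]<.066)&(uu<372)
n,l,st,c=cv2.connectedComponentsWithStats(k.astype(np.uint8)); i=1+st[1:,4].argmax(); rect(l==i,"tote"); print(np.percentile(P[l==i][:,2],[5,50,95]))
rect(box&blue,"blue"); print(np.median(P[box&blue][:,2]))
kn=box&(hsv[...,2]<70)&(P[...,2]>.09)&(P[...,2]<.12); print("knob",kn.sum(),P[kn].mean(0),np.median(P[kn],0),P[kn].min(0),P[kn].max(0), uu[kn].mean(),vv[kn].mean())
rail=box&(P[...,2]>.02)&(P[...,2]<.04); 
n,l,st,c=cv2.connectedComponentsWithStats(rail.astype(np.uint8)); 
rect(box&(P[...,2]>.022)&(P[...,2]<.08)&(P[...,0]>.4)&(P[...,0]<.6),"rail")
# tray
tb=(uu>195)&(uu<270)&(vv>178)&(vv<230)
k=tb&(hsv[...,1]<60)&(P[...,2]<.02)&(P[...,2]>.0); n,l,st,c=cv2.connectedComponentsWithStats(k.astype(np.uint8)); i=1+st[1:,4].argmax(); rect(l==i,"tray")
E
```

```text
cup 511.2685852050781 262.6991882324219 19.530643463134766 ptmean [0.51122931 0.26224512 0.04243986] 120 [0.49383311 0.24474276] [0.52945613 0.27951989] 0.04240071575492099
[0.49354351 0.24430041] [0.5294186  0.28017912]
cup 534.0606079101562 176.56385803222656 19.549863815307617 ptmean [0.5341129  0.17701646 0.04271939] 119 [0.51651281 0.15705965] [0.55244542 0.1949038 ] 0.04282691139811523
[0.51587447 0.15745268] [0.55260554 0.19486887]
tote 918 ((484.1024475097656, -145.32403564453125), (82.45188903808594, 124.55907440185547), 5.019710540771484)
[0.04094083 0.04481774 0.04932976]
blue 274 ((493.5619812011719, -242.51490783691406), (87.47836303710938, 55.285369873046875), 4.519803524017334)
0.04087591888508468
knob 61 [ 0.49298737 -0.24416764  0.10101255] [ 0.49329232 -0.24444864  0.10157512] [ 0.48119434 -0.25474228  0.0904682 ] [ 0.50587369 -0.23374651  0.10584529] 381.5245901639344 202.19672131147541
rail 2989 ((493.0536193847656, -236.6586151123047), (90.83151245117188, 368.54510498046875), 4.945635795593262)
tray 1889 ((538.1427001953125, 218.725341796875), (130.630859375, 185.47296142578125), 4.286567687988281)
```

>>> {"op": "servo_tool", "data": {"turn": [[0, 0, -0.18], [0, 0, -0.18], [0, 0, -0.18], [0, 0, -0.18], [0, 0, -0.18], [0, 0, -0.18], [0, 0, -0.18], [0, 0, 0]], "dp": [[0, 0, 0], [0, 0, 0], [0, 0, 0], [0, 0, 0], [0, 0, 0], [0, 0, 0], [0, 0, 0], [0, 0, 0]], "jaw": [0.094, 0.094, 0.094, 0.094, 0.094, 0.094, 0.094, 0.094]}}

```text
time_s: 1.1
position: [0.2506, -0.6265, 0.2051]
tool_rot: [[0.998, 0.069, -0.0], [0.069, -0.998, 0.001], [0.0, -0.001, -1.0]]
contact_force: [0.3, -0.2, -0.5]
gripper_width: 0.0937
```

```bash
cat > st.py <<'E'
from rig import r
import numpy as np
s=r.state(); R=np.array(s["tool_rot"])
print(s["time_s"],s["position"].round(4) if hasattr(s["position"],"round") else s["position"],"yaw",np.degrees(np.arctan2(R[1,0],R[0,0])).round(2),"z",R[:,2].round(4),"F",np.round(s["contact_force"],2),"w",s["gripper_width"],"q",np.round(s["q"],3))
def to(x,y,z):
    return (R.T@(np.array([x,y,z])-s["position"])).round(4)
E
python3 - <<'E'
from st import *
print(to(.534,.1766,.10),to(.5113,.2625,.1))
from h import *
d=load("side0.pkl");t=load("top0.pkl")
P=cloud(d);hsv=cv2.cvtColor(d["pixels"],cv2.COLOR_RGB2HSV)
vv,uu=np.mgrid[:400,:640]
k=(abs(uu-376)<8)&(abs(vv-198)<8)&(hsv[...,2]<70)
print("knob side",k.sum(),uu[k].mean(),vv[k].mean(),np.median(P[k],0),P[k].max(0), proj(d,[.4935,-.2450,.087]))
# tote corners in side
print(proj(t,[.534,.1766,.042]),proj(d,[.534,.1766,.042]),proj(d,[.511,.2625,.042]))
E
```

```text
1.1 [ 0.2506 -0.6265  0.2051] yaw 3.94 z [-0.e+00  8.e-04 -1.e+00] F [ 0.31 -0.24 -0.48] w 0.0937160834088784 q [ 1.226  0.433 -0.178  1.594  0.082  1.123  1.097]
[ 0.338  -0.7816  0.1057] [ 0.3212 -0.8689  0.1058]
knob side 36 375.3611111111111 198.05555555555554 [ 0.48728054 -0.24740544  0.09178272] [ 0.49514202 -0.23812327  0.10597683] [374.64141654 198.30094998]
[243.79602231 197.63725192] [272.39220111 195.96671898] [250.70774378 196.47176198]
```

>>> {"op": "servo_tool", "data": {"turn": [[0, 0, -0.02], [0, 0, 0], [0, 0, 0], [0, 0, 0], [0, 0, 0], [0, 0, 0], [0, 0, 0], [0, 0, 0]], "dp": [[0.045, -0.03, 0], [0.045, -0.03, 0], [0.045, -0.03, 0], [0.045, -0.03, 0], [0.045, -0.03, 0], [0.045, -0.03, 0], [0, -0.05, 0], [0, -0.05, 0]], "jaw": [0.094, 0.094, 0.094, 0.094, 0.094, 0.094, 0.094, 0.094]}}

```text
time_s: 2.1
position: [0.4954, -0.3225, 0.205]
tool_rot: [[0.996, 0.085, -0.0], [0.085, -0.996, 0.001], [-0.0, -0.001, -1.0]]
contact_force: [0.4, 0.4, 0.3]
gripper_width: 0.094
```

```bash
python3 - <<'E'
from st import *
print(to(.534,.1766,.10),to(.5113,.2625,.1))
E
```

```text
2.1 [ 0.4954 -0.3225  0.205 ] yaw 4.88 z [-4.e-04  7.e-04 -1.e+00] F [0.41 0.36 0.27] w 0.09397716406441439 q [ 0.732  0.31  -0.324  1.782  0.111  1.068  0.454]
[ 0.081  -0.4939  0.1053] [ 0.0657 -0.5814  0.1054]
```

>>> {"op": "servo_tool", "data": {"turn": [[0, 0, 0], [0, 0, 0], [0, 0, 0], [0, 0, 0], [0, 0, 0], [0, 0, 0], [0, 0, 0], [0, 0, 0], [0, 0, 0], [0, 0, 0]], "dp": [[0.008, -0.0493, 0], [0.008, -0.0493, 0], [0.008, -0.0493, 0], [0.008, -0.0493, 0], [0.008, -0.0493, 0], [0.008, -0.0493, 0], [0.008, -0.0493, 0.01], [0.008, -0.0493, 0.02], [0.008, -0.0493, 0.025], [0.008, -0.0493, 0.02]], "jaw": [0.094, 0.094, 0.094, 0.08, 0.07, 0.066, 0.066, 0.066, 0.066, 0.066]}}

```text
time_s: 3.35
position: [0.5305, 0.1751, 0.1295]
tool_rot: [[0.996, 0.084, -0.0], [0.084, -0.996, -0.0], [-0.0, 0.0, -1.0]]
contact_force: [0.3, 0.1, -0.1]
gripper_width: 0.066
```

```bash
python3 - <<'E'
from st import *
print(to(.534,.1766,.022),to(.5113,.2625,.1))
from rig import cams
from h import *
for n in ("top","side"):
    d=cams.snapshot(n); pickle.dump(d,open(f"{n}1.pkl","wb"))
    x0,x1,y0,y1=(180,340,140,260) if n=="top" else (210,360,140,240)
    cv2.imwrite(f"pics/{n}1.png",cv2.resize(d["pixels"][y0:y1,x0:x1,::-1],None,fx=4,fy=4,interpolation=cv2.INTER_CUBIC))
E
```

```text
3.35 [0.5305 0.1751 0.1295] yaw 4.82 z [-3.e-04 -2.e-04 -1.e+00] F [ 0.29  0.09 -0.05] w 0.0660281257099039 q [ 0.034  0.376 -0.573  1.914  0.252  0.924 -0.576]
[ 0.0037 -0.0012  0.1075] [-0.0117 -0.0887  0.0295]
```

View pics/side1.png

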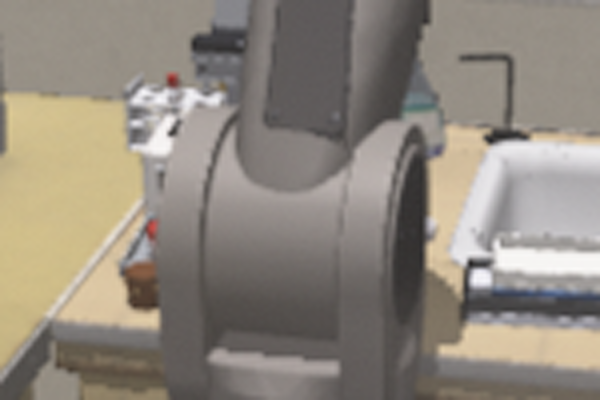

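View pics/top1.png

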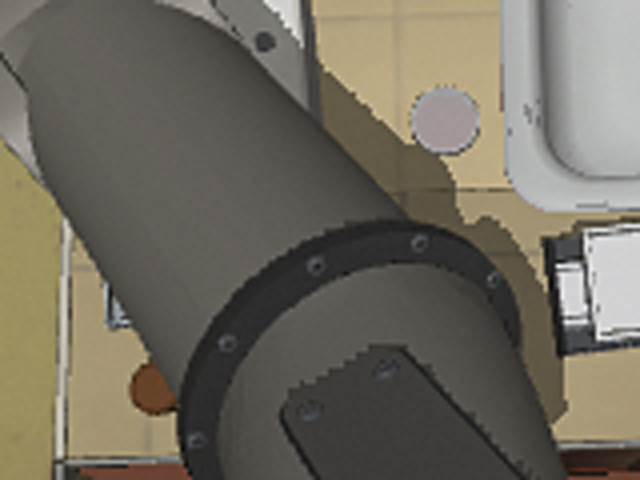

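Side view only shows a sliver of one red lid at about (248,197); the arm hides the rest, so the cups rest on the top ray and depth measurements, which agree (lid top 42 mm). Descending on the right-hand red cup.

>>> {"op": "servo_tool", "data": {"turn": [[0, 0, 0], [0, 0, 0], [0, 0, 0], [0, 0, 0], [0, 0, 0], [0, 0, 0]], "dp": [[0.0037, -0.0012, 0.035], [0, 0, 0.035], [0, 0, 0.018], [0, 0, 0.012], [0, 0, 0.0075], [0, 0, 0]], "jaw": [0.066, 0.066, 0.066, 0.066, 0.066, 0.066]}}

```text
time_s: 4.2
position: [0.5344, 0.1754, 0.0232]
tool_rot: [[0.996, 0.089, 0.0], [0.089, -0.996, 0.0], [0.0, -0.0, -1.0]]
contact_force: [-0.4, 0.3, -0.1]
gripper_width: 0.0656
```

>>> {"op": "servo_tool", "data": {"turn": [[0, 0, 0], [0, 0, 0], [0, 0, 0], [0, 0, 0], [0, 0, 0]], "dp": [[0, 0, 0], [0, 0, 0], [0, 0, 0], [0, 0, 0], [0, 0, 0]], "jaw": [0.05, 0.035, 0.03, 0.03, 0.03]}}

```text
time_s: 4.82
position: [0.5345, 0.1755, 0.0233]
tool_rot: [[0.996, 0.09, 0.001], [0.09, -0.996, 0.0], [0.001, -0.0, -1.0]]
contact_force: [0.2, -1.0, 6.8]
gripper_width: 0.0387
```

```bash
python3 - <<'E'
from st import *
E
```

```text
4.825 [0.5345 0.1755 0.0233] yaw 5.15 z [ 6.e-04  2.e-04 -1.e+00] F [ 0.16 -1.02  6.78] w 0.038691486306668535 q [-0.027  0.524 -0.508  1.975  0.372  0.733 -0.668]
```

>>> {"op": "servo_tool", "data": {"turn": [[0, 0, 0], [0, 0, 0], [0, 0, 0], [0, 0, 0], [0, 0, 0]], "dp": [[0, 0, -0.003], [0, 0, -0.01], [0, 0, -0.02], [0, 0, -0.03], [0, 0, 0]], "jaw": [0.03, 0.03, 0.03, 0.03, 0.03]}}

```text
time_s: 5.45
position: [0.5358, 0.176, 0.0893]
tool_rot: [[0.996, 0.09, 0.004], [0.09, -0.996, 0.001], [0.004, -0.001, -1.0]]
contact_force: [1.7, 0.2, 0.4]
gripper_width: 0.0385
```

```bash
python3 - <<'E'
from st import *
from rig import cams
from h import *
for n in ("side",):
    d=cams.snapshot(n); pickle.dump(d,open(f"{n}2.pkl","wb"))
    x0,x1,y0,y1=(210,360,120,220)
    cv2.imwrite(f"pics/{n}2.png",cv2.resize(d["pixels"][y0:y1,x0:x1,::-1],None,fx=4,fy=4,interpolation=cv2.INTER_CUBIC))
E
```

```text
5.45 [0.5358 0.176  0.0893] yaw 5.14 z [ 0.0042  0.0012 -1.    ] F [1.69 0.17 0.38] w 0.03854410449373918 q [ 0.015  0.433 -0.554  1.937  0.3    0.848 -0.608]
```

View pics/side2.png

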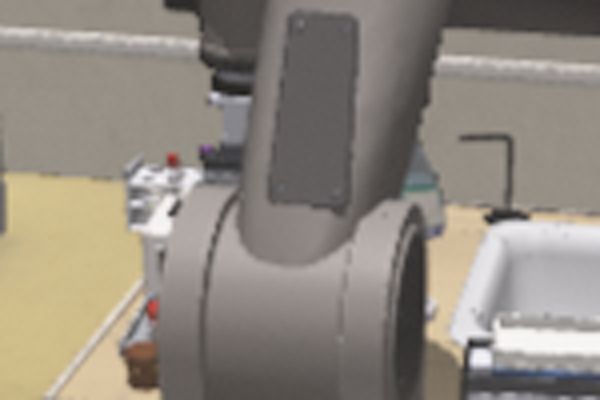

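```bash
python3 - <<'E'
from st import *
print(to(.4872,-.1736,.13))
E
```

```text
5.5 [0.5351 0.1756 0.0879] yaw 5.14 z [ 2.7e-03  6.0e-04 -1.0e+00] F [-0.05 -1.9  -1.34] w 0.03845030566845746 q [ 0.015  0.434 -0.553  1.938  0.301  0.847 -0.608]
[-0.0789  0.3435 -0.0425]
```

>>> {"op": "servo_tool", "data": {"turn": [[0, 0, 0], [0, 0, 0], [0, 0, 0], [0, 0, 0], [0, 0, 0], [0, 0, 0], [0, 0, 0], [0, 0, 0], [0, 0, 0], [0, 0, 0]], "dp": [[-0.003, 0.01, -0.022], [-0.009, 0.03, -0.02], [-0.01, 0.043, 0], [-0.01, 0.045, 0], [-0.01, 0.045, 0], [-0.01, 0.045, 0], [-0.01, 0.045, 0], [-0.009, 0.045, 0], [-0.006, 0.025, 0], [-0.002, 0.0105, 0]], "jaw": [0.03, 0.03, 0.03, 0.03, 0.03, 0.03, 0.03, 0.03, 0.03, 0.03]}}

```text
time_s: 6.75
position: [0.4857, -0.1755, 0.1286]
tool_rot: [[0.996, 0.087, -0.0], [0.087, -0.996, -0.0], [-0.0, 0.0, -1.0]]
contact_force: [-0.0, 0.2, 1.0]
gripper_width: 0.0389
```

```bash
cat > look.py <<'E'
import sys
from rig import cams
from h import *
def look(tag,boxes={"top":(300,450,170,245),"side":(310,460,130,230)}):
    for n,(x0,x1,y0,y1) in boxes.items():
        d=cams.snapshot(n); pickle.dump(d,open(f"{n}{tag}.pkl","wb"))
        cv2.imwrite(f"pics/{n}{tag}.png",cv2.resize(d["pixels"][y0:y1,x0:x1,::-1],None,fx=4,fy=4,interpolation=cv2.INTER_CUBIC))
E
python3 - <<'E'
from look import look
look("3")
from st import *
print(to(.4872,-.1736,.063))
E
```

```text
6.85 [ 0.4862 -0.1745  0.1284] yaw 5.08 z [ 1.e-04  1.e-04 -1.e+00] F [ 0.74 -0.5  -0.69] w 0.038863832590739916 q [ 0.609  0.292 -0.453  2.011  0.165  0.874  0.155]
[ 0.0011 -0.0008  0.0654]
```

View pics/side3.png

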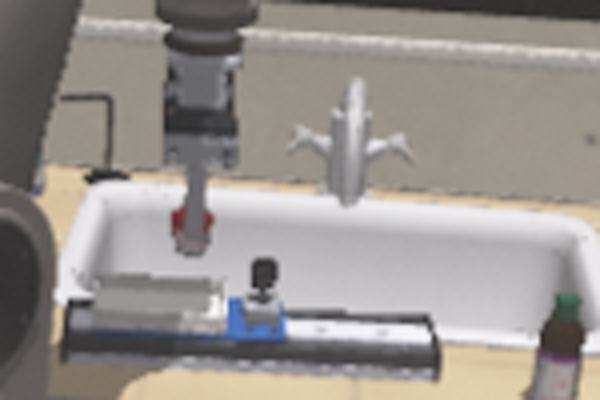

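View pics/top3.png

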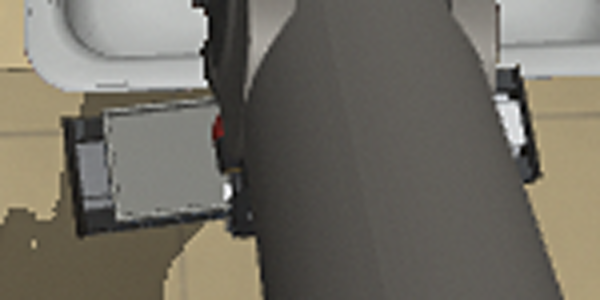

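```bash
python3 - <<'E'
from h import *
d=load("side3.pkl");P=cloud(d);hsv=cv2.cvtColor(d["pixels"],cv2.COLOR_RGB2HSV);vv,uu=np.mgrid[:400,:640]
m=((hsv[...,0]<8)|(hsv[...,0]>172))&(hsv[...,1]>110)&(abs(uu-358)<10)&(abs(vv-187)<12)
print(m.sum(),np.percentile(P[m][:,2],[2,50,98]),P[m].mean(0),uu[m].min(),uu[m].max(),vv[m].min(),vv[m].max())
col=P[178:198,358]; print(np.c_[np.arange(178,198),col.round(4),d["pixels"][178:198,358]])
E
```

```text
12 [0.13821403 0.14740252 0.15066914] [ 0.47956477 -0.16753358  0.14638328] 353 362 182 186
[[ 1.780e+02  4.651e-01 -1.773e-01  1.775e-01  1.070e+02  1.040e+02
   1.090e+02]
 [ 1.790e+02  4.583e-01 -1.779e-01  1.761e-01  1.070e+02  1.050e+02
   1.110e+02]
 [ 1.800e+02  4.579e-01 -1.782e-01  1.723e-01  1.070e+02  1.060e+02
   1.100e+02]
 [ 1.810e+02  4.554e-01 -1.786e-01  1.692e-01  1.070e+02  1.060e+02
   1.090e+02]
 [ 1.820e+02  4.593e-01 -1.785e-01  1.636e-01  1.070e+02  1.060e+02
   1.100e+02]
 [ 1.830e+02  4.537e-01 -1.791e-01  1.618e-01  1.060e+02  1.060e+02
   1.100e+02]
 [ 1.840e+02  4.595e-01 -1.790e-01  1.554e-01  1.070e+02  1.050e+02
   1.090e+02]
 [ 1.850e+02  4.612e-01 -1.791e-01  1.506e-01  1.070e+02  1.050e+02
   1.100e+02]
 [ 1.860e+02  4.550e-01 -1.797e-01  1.490e-01  1.080e+02  1.060e+02
   1.100e+02]
 [ 1.870e+02  4.604e-01 -1.796e-01  1.427e-01  1.060e+02  1.050e+02
   1.090e+02]
 [ 1.880e+02  4.550e-01 -1.801e-01  1.408e-01  1.030e+02  1.010e+02
   1.060e+02]
 [ 1.890e+02  4.688e-01 -1.795e-01  1.310e-01  1.040e+02  1.010e+02
   1.050e+02]
 [ 1.900e+02  4.715e-01 -1.796e-01  1.257e-01  1.210e+02  1.120e+02
   1.160e+02]
 [ 1.910e+02  4.665e-01 -1.801e-01  1.236e-01  1.280e+02  1.160e+02
   1.200e+02]
 [ 1.920e+02  4.710e-01 -1.801e-01  1.176e-01  1.260e+02  1.160e+02
   1.200e+02]
 [ 1.930e+02  4.657e-01 -1.806e-01  1.157e-01  1.050e+02  1.010e+02
   1.050e+02]
 [ 1.940e+02  8.919e-01 -1.563e-01 -7.220e-02  1.610e+02  1.600e+02
   1.620e+02]
 [ 1.950e+02  8.855e-01 -1.570e-01 -7.470e-02  1.930e+02  1.910e+02
   1.940e+02]
 [ 1.960e+02  8.738e-01 -1.579e-01 -7.490e-02  1.950e+02  1.920e+02
   1.960e+02]
 [ 1.970e+02  8.788e-01 -1.579e-01 -8.240e-02  1.960e+02  1.940e+02
   1.970e+02]]
```

>>> {"op": "servo_tool", "data": {"turn": [[0, 0, 0], [0, 0, 0], [0, 0, 0], [0, 0, 0], [0, 0, 0]], "dp": [[0.001, -0.001, 0.025], [0, 0, 0.02], [0, 0, 0.012], [0, 0, 0.006], [0, 0, 0]], "jaw": [0.03, 0.03, 0.03, 0.03, 0.03]}}

```text
time_s: 7.48
position: [0.4874, -0.1724, 0.0651]
tool_rot: [[0.996, 0.09, -0.0], [0.09, -0.996, 0.0], [-0.0, -0.0, -1.0]]
contact_force: [-0.3, -0.3, 0.1]
gripper_width: 0.0385
```

>>> {"op": "servo_tool", "data": {"turn": [[0, 0, 0], [0, 0, 0]], "dp": [[0, 0, 0.0015], [0, 0, 0]], "jaw": [0.03, 0.03]}}

```text
time_s: 7.72
position: [0.4875, -0.1728, 0.0638]
tool_rot: [[0.996, 0.09, 0.001], [0.09, -0.996, -0.0], [0.001, 0.0, -1.0]]
contact_force: [-0.6, -0.1, -0.9]
gripper_width: 0.039
```

>>> {"op": "servo_tool", "data": {"turn": [[0, 0, 0], [0, 0, 0]], "dp": [[0, 0, 0.001], [0, 0, 0]], "jaw": [0.03, 0.03]}}

```text
time_s: 7.98
position: [0.4876, -0.1729, 0.0633]
tool_rot: [[0.996, 0.09, 0.001], [0.09, -0.996, -0.001], [0.001, 0.001, -1.0]]
contact_force: [-3.7, 1.3, 11.7]
gripper_width: 0.039
```

>>> {"op": "servo_tool", "data": {"turn": [[0, 0, 0], [0, 0, 0]], "dp": [[0, 0, 0.001], [0, 0, 0]], "jaw": [0.03, 0.03]}}

```text
time_s: 8.22
position: [0.4877, -0.1733, 0.0631]
tool_rot: [[0.996, 0.089, 0.001], [0.089, -0.996, -0.001], [0.001, 0.001, -1.0]]
contact_force: [-9.3, 0.2, 30.1]
gripper_width: 0.0389
```

>>> {"op": "servo_tool", "data": {"turn": [[0, 0, 0], [0, 0, 0], [0, 0, 0], [0, 0, 0], [0, 0, 0]], "dp": [[0, 0, -0.0015], [0, 0, 0], [0, 0, 0], [0, 0, 0], [0, 0, 0]], "jaw": [0.03, 0.045, 0.055, 0.06, 0.06]}}

```text
time_s: 8.85
position: [0.4873, -0.1727, 0.0629]
tool_rot: [[0.996, 0.09, -0.0], [0.09, -0.996, 0.0], [-0.0, -0.0, -1.0]]
contact_force: [-0.6, -0.4, 1.0]
gripper_width: 0.0597
```

>>> {"op": "servo_tool", "data": {"turn": [[0, 0, 0], [0, 0, 0], [0, 0, 0], [0, 0, 0], [0, 0, 0], [0, 0, 0]], "dp": [[0, 0, -0.015], [0, 0, -0.03], [0, 0, -0.035], [0, -0.04, 0], [0, -0.045, 0], [0, -0.045, 0]], "jaw": [0.066, 0.066, 0.066, 0.066, 0.066, 0.066]}}

```text
time_s: 9.6
position: [0.4756, -0.042, 0.1442]
tool_rot: [[0.996, 0.089, 0.001], [0.089, -0.996, -0.0], [0.001, 0.0, -1.0]]
contact_force: [0.4, -0.1, 0.8]
gripper_width: 0.0657
```

```bash
python3 - <<'E'
from look import look
look("4")
from st import *
print(to(.5113,.2625,.13),to(.5113,.2625,.022))
E
```

```text
9.7 [ 0.4756 -0.039   0.1443] yaw 5.47 z [ 1.4e-03  6.0e-04 -1.0e+00] F [-0.67 -1.07 -0.72] w 0.06628443142780907 q [ 0.438  0.217 -0.547  2.074  0.144  0.885 -0.095]
[ 0.0643 -0.2967  0.0145] [ 0.0641 -0.2966  0.1225]
```

View pics/side4.png

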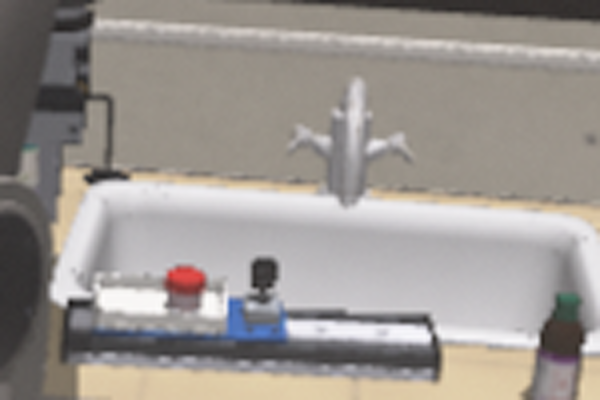

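View pics/top4.png

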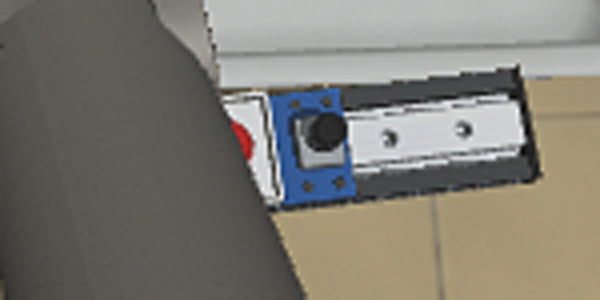

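The first cup stands upright in the tote, with its lid at about (356,197) in the side view. Now the second.

>>> {"op": "servo_tool", "data": {"turn": [[0, 0, 0], [0, 0, 0], [0, 0, 0], [0, 0, 0], [0, 0, 0], [0, 0, 0], [0, 0, 0], [0, 0, 0], [0, 0, 0]], "dp": [[0.008, -0.037, 0], [0.008, -0.037, 0], [0.008, -0.037, 0], [0.008, -0.037, 0], [0.008, -0.037, 0], [0.008, -0.037, 0], [0.008, -0.037, 0.02], [0.008, -0.037, 0.03], [0, 0, 0]], "jaw": [0.066, 0.066, 0.066, 0.066, 0.066, 0.066, 0.066, 0.066, 0.066]}}

```text
time_s: 10.82
position: [0.5117, 0.2594, 0.0918]
tool_rot: [[0.996, 0.093, -0.003], [0.093, -0.996, 0.0], [-0.002, -0.001, -1.0]]
contact_force: [0.3, 0.2, -0.6]
gripper_width: 0.0661
```

```bash
python3 - <<'E'
from st import *
print(to(.5113,.2625,.022))
E
```

```text
10.825 [0.5117 0.2594 0.0918] yaw 5.34 z [-2.5e-03  4.0e-04 -1.0e+00] F [ 0.34  0.2  -0.62] w 0.06611323771130198 q [-0.093  0.46  -0.613  1.905  0.335  0.881 -0.781]
[ 0.     -0.0031  0.0698]
```

>>> {"op": "servo_tool", "data": {"turn": [[0, 0, 0], [0, 0, 0], [0, 0, 0], [0, 0, 0], [0, 0, 0]], "dp": [[0, -0.002, 0.03], [0, 0, 0.02], [0, 0, 0.012], [0, 0, 0.007], [0, 0, 0]], "jaw": [0.066, 0.066, 0.066, 0.066, 0.066]}}

```text
time_s: 11.45
position: [0.5127, 0.2592, 0.0241]
tool_rot: [[0.996, 0.09, -0.0], [0.09, -0.996, -0.0], [-0.0, 0.0, -1.0]]
contact_force: [0.4, 0.7, -0.3]
gripper_width: 0.0661
```

>>> {"op": "servo_tool", "data": {"turn": [[0, 0, 0], [0, 0, 0], [0, 0, 0], [0, 0, 0], [0, 0, 0]], "dp": [[0, 0, 0], [0, 0, 0], [0, 0, 0], [0, 0, 0], [0, 0, 0]], "jaw": [0.05, 0.035, 0.03, 0.03, 0.03]}}

```text
time_s: 12.08
position: [0.5128, 0.2594, 0.0243]
tool_rot: [[0.996, 0.09, 0.0], [0.09, -0.996, 0.0], [0.0, -0.0, -1.0]]
contact_force: [-0.3, -1.6, 5.5]
gripper_width: 0.0388
```

>>> {"op": "servo_tool", "data": {"turn": [[0, 0, 0], [0, 0, 0], [0, 0, 0], [0, 0, 0], [0, 0, 0]], "dp": [[0, 0, -0.005], [0, 0, -0.02], [0, 0, -0.04], [0, 0, -0.04], [0, 0, 0]], "jaw": [0.03, 0.03, 0.03, 0.03, 0.03]}}

```text
time_s: 12.7
position: [0.5142, 0.2604, 0.1332]
tool_rot: [[0.996, 0.09, 0.005], [0.09, -0.996, 0.002], [0.005, -0.002, -1.0]]
contact_force: [-0.3, -0.6, -1.0]
gripper_width: 0.0388
```

```bash
python3 - <<'E'
from st import *
print(to(.4824,-.1178,.13))
E
```

```text
12.7 [0.5142 0.2604 0.1332] yaw 5.15 z [ 0.0052  0.0023 -1.    ] F [-0.3  -0.61 -0.97] w 0.03880317223346067 q [-0.07   0.409 -0.638  1.874  0.298  0.948 -0.752]
[-0.0656  0.3738  0.0021]
```

>>> {"op": "servo_tool", "data": {"turn": [[0, 0, 0], [0, 0, 0], [0, 0, 0], [0, 0, 0], [0, 0, 0], [0, 0, 0], [0, 0, 0], [0, 0, 0], [0, 0, 0], [0, 0, 0]], "dp": [[-0.004, 0.02, 0], [-0.008, 0.043, 0], [-0.008, 0.047, 0], [-0.008, 0.047, 0], [-0.008, 0.047, 0], [-0.008, 0.047, 0], [-0.008, 0.047, 0], [-0.008, 0.046, 0], [-0.006, 0.03, 0], [0, 0, 0]], "jaw": [0.03, 0.03, 0.03, 0.03, 0.03, 0.03, 0.03, 0.03, 0.03, 0.03]}}

```text
time_s: 13.95
position: [0.4786, -0.1222, 0.1282]
tool_rot: [[0.996, 0.085, -0.002], [0.085, -0.996, -0.0], [-0.002, 0.0, -1.0]]
contact_force: [0.2, 0.9, -1.0]
gripper_width: 0.039
```

```bash
python3 - <<'E'
from look import look
look("5")
from st import *
print(to(.4824,-.1178,.066))
E
```

```text
14.05 [ 0.4795 -0.1194  0.1285] yaw 5.1 z [-1.1e-03  4.0e-04 -1.0e+00] F [-0.37  0.27  0.14] w 0.03910361695237939 q [ 0.572  0.266 -0.524  2.053  0.173  0.865  0.039]
[ 0.0031 -0.0013  0.0625]
```

View pics/side5.png

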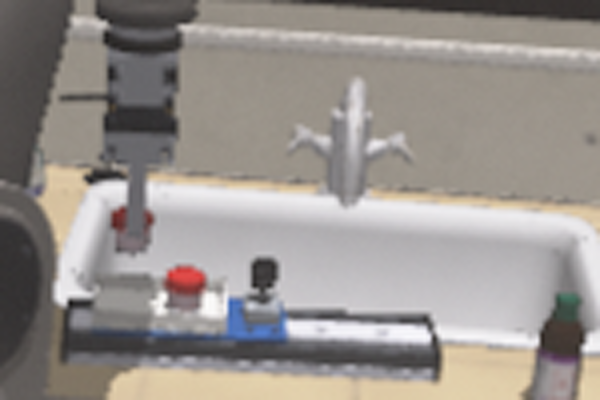

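>>> {"op": "servo_tool", "data": {"turn": [[0, 0, 0], [0, 0, 0], [0, 0, 0], [0, 0, 0], [0, 0, 0]], "dp": [[0.003, -0.001, 0.025], [0, 0, 0.02], [0, 0, 0.012], [0, 0, 0.0045], [0, 0, 0]], "jaw": [0.03, 0.03, 0.03, 0.03, 0.03]}}

```text
time_s: 14.68
position: [0.4834, -0.1176, 0.0676]
tool_rot: [[0.996, 0.09, -0.0], [0.09, -0.996, 0.0], [-0.0, -0.0, -1.0]]
contact_force: [-1.1, 0.5, 0.2]
gripper_width: 0.0389
```

>>> {"op": "servo_tool", "data": {"turn": [[0, 0, 0], [0, 0, 0]], "dp": [[0, 0, 0.001], [0, 0, 0]], "jaw": [0.03, 0.03]}}

```text
time_s: 14.92
position: [0.4836, -0.118, 0.0669]
tool_rot: [[0.996, 0.09, 0.001], [0.09, -0.996, -0.0], [0.001, 0.0, -1.0]]
contact_force: [0.2, -0.4, -0.7]
gripper_width: 0.0392
```

>>> {"op": "servo_tool", "data": {"turn": [[0, 0, 0], [0, 0, 0]], "dp": [[0, 0, 0.0015], [0, 0, 0]], "jaw": [0.03, 0.03]}}

```text
time_s: 15.18
position: [0.4833, -0.1179, 0.065]
tool_rot: [[0.996, 0.09, -0.0], [0.09, -0.996, 0.0], [-0.0, -0.0, -1.0]]
contact_force: [-0.2, 0.4, -0.3]
gripper_width: 0.039
```

>>> {"op": "servo_tool", "data": {"turn": [[0, 0, 0], [0, 0, 0]], "dp": [[0, 0, 0.001], [0, 0, 0]], "jaw": [0.03, 0.03]}}

```text
time_s: 15.42
position: [0.4835, -0.1179, 0.0643]
tool_rot: [[0.996, 0.09, 0.0], [0.09, -0.996, -0.0], [0.0, 0.0, -1.0]]
contact_force: [-2.2, -0.1, 6.8]
gripper_width: 0.039
```

>>> {"op": "servo_tool", "data": {"turn": [[0, 0, 0], [0, 0, 0], [0, 0, 0], [0, 0, 0], [0, 0, 0]], "dp": [[0, 0, -0.0005], [0, 0, 0], [0, 0, 0], [0, 0, 0], [0, 0, 0]], "jaw": [0.03, 0.045, 0.055, 0.06, 0.06]}}

```text
time_s: 16.05
position: [0.4833, -0.1179, 0.0645]
tool_rot: [[0.996, 0.09, -0.0], [0.09, -0.996, 0.0], [-0.0, -0.0, -1.0]]
contact_force: [-0.7, -0.5, 0.1]
gripper_width: 0.0594
```

>>> {"op": "servo_tool", "data": {"turn": [[0, 0, 0], [0, 0, 0], [0, 0, 0], [0, 0, 0], [0, 0, 0], [0, 0, 0], [0, 0, 0]], "dp": [[0, 0, -0.015], [0, 0, -0.04], [0, 0, -0.045], [0, 0.04, 0], [0, 0.045, 0], [0, 0.04, 0], [0, 0, 0]], "jaw": [0.066, 0.066, 0.066, 0.066, 0.066, 0.066, 0.066]}}

```text
time_s: 16.92
position: [0.4943, -0.2453, 0.1652]
tool_rot: [[0.996, 0.086, 0.001], [0.086, -0.996, -0.0], [0.0, 0.001, -1.0]]
contact_force: [0.1, 0.9, 0.6]
gripper_width: 0.0653
```

```bash
python3 - <<'E'
from look import look
look("6")
from st import *
from h import *
d=load("side6.pkl");t=load("top6.pkl")
for n,d in (("side",d),("top",t)):
    P=cloud(d);hsv=cv2.cvtColor(d["pixels"],cv2.COLOR_RGB2HSV);vv,uu=np.mgrid[:400,:640]
    m=(((hsv[...,0]<8)|(hsv[...,0]>172))&(hsv[...,1]>150)&(hsv[...,2]>90)&(uu>300)&(uu<450)&(vv<235)&(vv>180))
    k,l,sa,c=cv2.connectedComponentsWithStats(m.astype(np.uint8))
    for i in range(1,k):
        if sa[i,4]>8: print(n,sa[i],c[i],np.median(P[l==i],0),P[l==i][:,2].max())
R_=np.array([.0,0,0])
print(to(.494,-.2455,.12))
E
```

```text
17.025 [ 0.4946 -0.242   0.1651] yaw 5.14 z [ 4.e-04  4.e-04 -1.e+00] F [ 0.43  0.57 -0.6 ] w 0.06589021700321004 q [ 0.727  0.301 -0.462  1.905  0.16   0.971  0.281]
top [351 201  12  11 106] [356.31132075 206.00943396] [ 0.4873896  -0.17073169  0.08315587] 0.08773492841518005
top [332 203  12  12 111] [337.41441441 207.87387387] [ 0.48353076 -0.11284239  0.08241063] 0.08831954410342036
[-0.001   0.0035  0.0451]
```

View pics/side6.png

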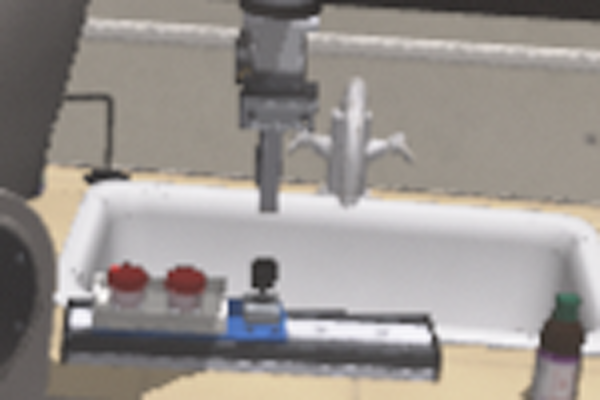

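View pics/top6.png

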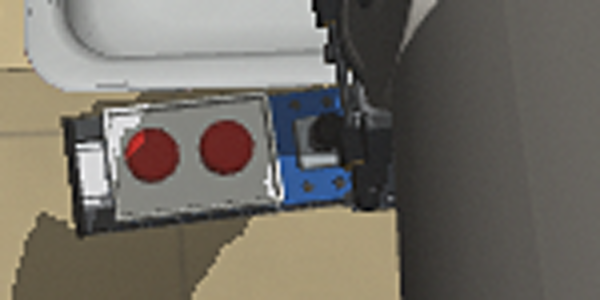

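Both cups are upright in the tote, lid tops at 82–83 mm as expected. Now the knob.

>>> {"op": "servo_tool", "data": {"turn": [[0, 0, 0], [0, 0, 0], [0, 0, 0], [0, 0, 0], [0, 0, 0], [0, 0, 0]], "dp": [[-0.001, 0.002, 0.02], [0, 0, 0.025], [0, 0, 0.02], [0, 0, 0.015], [0, 0, 0.009], [0, 0, 0]], "jaw": [0.055, 0.05, 0.05, 0.05, 0.05, 0.05]}}

```text
time_s: 17.77
position: [0.4937, -0.2441, 0.0753]
tool_rot: [[0.996, 0.09, -0.0], [0.09, -0.996, 0.0], [-0.0, -0.0, -1.0]]
contact_force: [0.2, -0.5, 0.4]
gripper_width: 0.05
```

```bash
python3 - <<'E'
from look import look
from st import *
look("7",{"side":(310,460,130,230)})
E
```

```text
17.775 [ 0.4937 -0.2441  0.0753] yaw 5.18 z [-4.e-04  4.e-04 -1.e+00] F [ 0.24 -0.47  0.44] w 0.050010727402562155 q [ 0.695  0.415 -0.431  1.977  0.237  0.798  0.219]
```

View pics/side7.png

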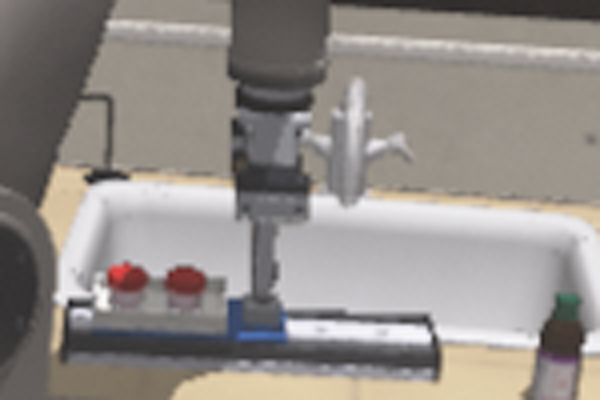

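Fingers straddle the knob at about (375,200). Close and pull.

>>> {"op": "servo_tool", "data": {"turn": [[0, 0, 0], [0, 0, 0], [0, 0, 0], [0, 0, 0], [0, 0, 0], [0, 0, 0]], "dp": [[0, 0, 0], [0, 0, 0], [0, 0, 0], [0, 0, 0], [0, 0, 0], [0, 0, 0]], "jaw": [0.03, 0.02, 0.015, 0.015, 0.015, 0.015]}}

```text
time_s: 18.58
position: [0.4939, -0.2446, 0.0755]
tool_rot: [[0.996, 0.09, 0.0], [0.09, -0.996, -0.0], [0.0, 0.0, -1.0]]
contact_force: [0.4, -0.9, -0.5]
gripper_width: 0.0254
```

>>> {"op": "servo_tool", "data": {"turn": [[0, 0, 0], [0, 0, 0], [0, 0, 0], [0, 0, 0], [0, 0, 0]], "dp": [[0, 0, -0.005], [0, 0, -0.005], [0, 0, -0.004], [0, 0, -0.002], [0, 0, 0]], "jaw": [0.015, 0.015, 0.015, 0.015, 0.015]}}

```text
time_s: 19.2
position: [0.4938, -0.2444, 0.0915]
tool_rot: [[0.996, 0.09, 0.0], [0.09, -0.996, 0.0], [0.0, -0.0, -1.0]]
contact_force: [3.0, -0.6, -8.4]
gripper_width: 0.0254
```

```bash
python3 - <<'E'
from st import *
E
```

```text
19.2 [ 0.4938 -0.2444  0.0915] yaw 5.15 z [ 1.e-04  1.e-04 -1.e+00] F [ 3.   -0.61 -8.39] w 0.025405356310930553 q [ 0.703  0.393 -0.439  1.966  0.222  0.829  0.232]
```

>>> {"op": "servo_tool", "data": {"turn": [[0, 0, 0], [0, 0, 0], [0, 0, 0], [0, 0, 0], [0, 0, 0], [0, 0, 0], [0, 0, 0], [0, 0, 0], [0, 0, 0], [0, 0, 0]], "dp": [[0, 0.003, 0], [0, 0.006, 0], [0, 0.008, 0], [0, 0.009, 0], [0, 0.009, 0], [0, 0.009, 0], [0, 0.008, 0], [0, 0.005, 0], [0, 0.003, 0], [0, 0, 0]], "jaw": [0.015, 0.015, 0.015, 0.015, 0.015, 0.015, 0.015, 0.015, 0.015, 0.015]}}

```text
time_s: 20.45
position: [0.499, -0.3046, 0.0915]
tool_rot: [[0.996, 0.089, -0.0], [0.089, -0.996, -0.0], [-0.0, 0.0, -1.0]]
contact_force: [-0.0, -0.8, -8.0]
gripper_width: 0.0252
```

```bash
python3 - <<'E'
from st import *
from look import look
look("8")
from h import *
d=load("side8.pkl");t=load("top8.pkl")
P=cloud(t);hsv=cv2.cvtColor(t["pixels"],cv2.COLOR_RGB2HSV);vv,uu=np.mgrid[:400,:640]
m=(((hsv[...,0]<8)|(hsv[...,0]>172))&(hsv[...,1]>150)&(hsv[...,2]>90)&(uu>300)&(uu<450)&(vv<235)&(vv>180))
k,l,sa,c=cv2.connectedComponentsWithStats(m.astype(np.uint8))
for i in range(1,k):
    if sa[i,4]>8: print(sa[i],c[i],np.median(P[l==i],0))
E
```

```text
20.45 [ 0.499  -0.3046  0.0915] yaw 5.13 z [-2.e-04 -3.e-04 -1.e+00] F [-0.02 -0.81 -8.04] w 0.0252413003994848 q [ 0.768  0.439 -0.415  1.892  0.229  0.857  0.327]
[371 198  12  12 107] [376.08411215 203.69158879] [ 0.49230188 -0.23102415  0.08299117]
[352 200  12  12 110] [357.38181818 205.62727273] [ 0.48787741 -0.17373481  0.08314412]
```

View pics/side8.png

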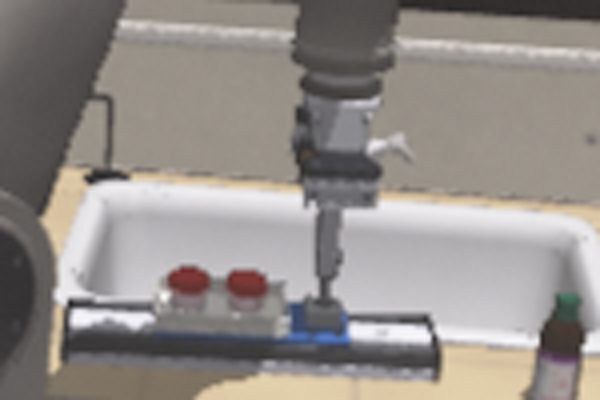

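View pics/top8.png

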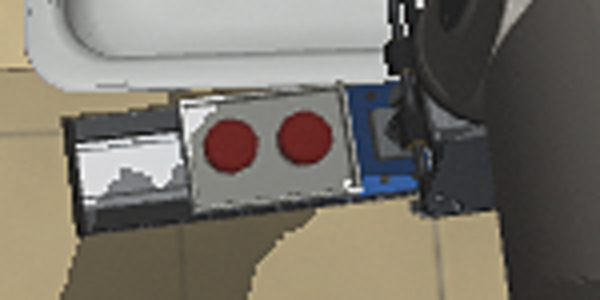

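>>> {"op": "servo_tool", "data": {"turn": [[0, 0, 0], [0, 0, 0], [0, 0, 0], [0, 0, 0], [0, 0, 0]], "dp": [[0, 0, 0.003], [0, 0, 0.003], [0, 0, 0.003], [0, 0, 0.002], [0, 0, 0]], "jaw": [0.015, 0.015, 0.015, 0.015, 0.015]}}

```text
time_s: 21.18
position: [0.4991, -0.3042, 0.0804]
tool_rot: [[0.996, 0.09, -0.0], [0.09, -0.996, 0.0], [-0.0, -0.0, -1.0]]
contact_force: [-4.3, -1.9, -2.6]
gripper_width: 0.025
```

>>> {"op": "servo_tool", "data": {"turn": [[0, 0, 0], [0, 0, 0], [0, 0, 0]], "dp": [[0, 0, 0.003], [0, 0, 0.002], [0, 0, 0]], "jaw": [0.015, 0.015, 0.015]}}

```text
time_s: 21.55
position: [0.499, -0.3043, 0.0754]
tool_rot: [[0.996, 0.09, -0.0], [0.09, -0.996, 0.0], [-0.0, -0.0, -1.0]]
contact_force: [-4.2, -1.6, 0.5]
gripper_width: 0.025
```

>>> {"op": "servo_tool", "data": {"turn": [[0, 0, 0], [0, 0, 0], [0, 0, 0], [0, 0, 0], [0, 0, 0]], "dp": [[0, 0, 0], [0, 0, 0.002], [0, 0, 0.002], [0, 0, 0.0015], [0, 0, 0]], "jaw": [0.015, 0.015, 0.015, 0.015, 0.015]}}

```text
time_s: 22.18
position: [0.4991, -0.3043, 0.0701]
tool_rot: [[0.996, 0.09, -0.0], [0.09, -0.996, -0.0], [-0.0, -0.0, -1.0]]
contact_force: [-5.2, -0.9, 2.5]
gripper_width: 0.0253
```

>>> {"op": "servo_tool", "data": {"turn": [[0, 0, 0], [0, 0, 0], [0, 0, 0]], "dp": [[0, 0, 0.001], [0, 0, 0], [0, 0, 0]], "jaw": [0.015, 0.015, 0.015]}}

```text
time_s: 22.55
position: [0.4992, -0.3044, 0.0697]
tool_rot: [[0.996, 0.09, 0.0], [0.09, -0.996, -0.0], [-0.0, 0.0, -1.0]]
contact_force: [-7.7, -0.2, 12.3]
gripper_width: 0.0251
```

>>> {"op": "servo_tool", "data": {"turn": [[0, 0, 0], [0, 0, 0], [0, 0, 0], [0, 0, 0]], "dp": [[0, 0, 0], [0, 0, 0], [0, 0, 0], [0, 0, 0]], "jaw": [0.015, 0.015, 0.015, 0.015]}}

```text
time_s: 23.05
position: [0.4991, -0.3044, 0.0697]
tool_rot: [[0.996, 0.09, -0.0], [0.09, -0.996, -0.0], [-0.0, 0.0, -1.0]]
contact_force: [-8.0, -0.4, 11.3]
gripper_width: 0.0255
```

```bash
python3 - <<'E'
from st import *
from look import look
look("9")
from h import *
t=load("top9.pkl")
P=cloud(t);hsv=cv2.cvtColor(t["pixels"],cv2.COLOR_RGB2HSV);vv,uu=np.mgrid[:400,:640]
m=(((hsv[...,0]<8)|(hsv[...,0]>172))&(hsv[...,1]>150)&(hsv[...,2]>90)&(uu>300)&(uu<450)&(vv<235)&(vv>180))
k,l,sa,c=cv2.connectedComponentsWithStats(m.astype(np.uint8))
for i in range(1,k):
    if sa[i,4]>8: print(sa[i],c[i],np.median(P[l==i],0))
E
```

```text
23.05 [ 0.4991 -0.3044  0.0697] yaw 5.14 z [-0.e+00 -4.e-04 -1.e+00] F [-8.03 -0.41 11.3 ] w 0.025471481738269453 q [ 0.759  0.467 -0.406  1.906  0.247  0.817  0.312]
[370 198  12  12 108] [375.91666667 203.67592593] [ 0.4922642  -0.23051408  0.08286983]
[351 200  13  12 115] [357.14782609 205.6173913 ] [ 0.48771684 -0.17328577  0.08319431]
```

View pics/side9.png

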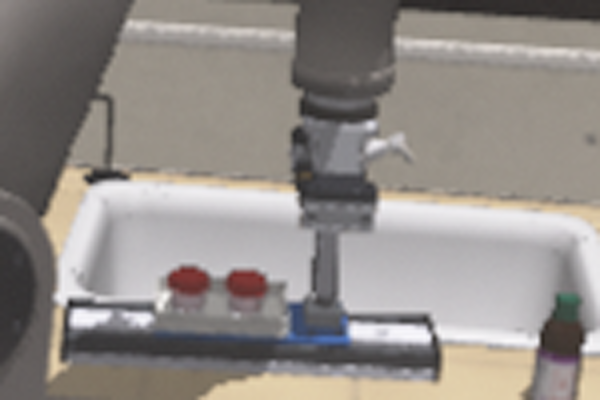

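```bash
python3 -c "
from rig import job; print(job.job_done())"
```

```text
the job is handed in; nothing more can be done
None
```

I handed the job in at about 23 s. Both red-lidded cups stand in the tote, the slide is at its second hole, and the gripper is still holding the knob down. The hand-in gives no verdict, so what follows is from my own checks.

- **Cups:** both are upright on the tote floor, with lid tops at 83 mm (82 mm expected). They were also upright and let go before I touched the knob.
- **Slide:** the gripper and the cup positions both show about 60 mm of travel.
- **Pin:** it dropped with no resistance, and the pull force went from about 8 N to about 0 at the rest height.
- **Knob:** it moved 5.8 mm below rest and then the force rose from 2.5 N to about 11 N, which is the stop. The grip was steady at 25.4 mm, with an 8 N sideways load from small misalignment.

Some checks were weaker or disagreed:

- **Cup positions in the tray:** the arm hid both cups from the side camera. I relied on the top camera's ray and depth measurements, which agreed with each other.
- **Grip width:** the gripper read 38.7 mm on each cup, though the lids are 41 mm across. I didn't find out why, but both cups held without slipping.
- **Placing force:** I pressed the first cup onto the tote floor with about 30 N before backing off and letting go.
- **Other objects:** the brown cups, petri dish and bottles were never reached for. I didn't measure their positions again at the end.

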